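# Slide the pot clear and lock the sugar box

## Robot

A 7-joint arm with a two-finger parallel gripper is mounted at the origin on the work surface. World frame = base frame: x ahead of the robot, y to its left, z up, the work surface at z = 0. Lengths are in m, angles in rad, forces in N, time in s.
With the tool pointing down it reaches from about 0.425 to 0.95 m from the base axis. Payload 4.7 kg.
Tool frame: the origin (TCP) lies at the very end of the fingers, on their centre line; the grasp point (between the pads) lies 19 mm behind it; z points along the fingers, y is the line along which they close (so a half turn about z gives the same grasp; the last joint's range is limited). The gripper opens to 85 mm and grips with 20 to 120 N. Pads are 22 mm wide; open, the fingers measure 114 mm over their backs; the gripper's body (76 mm by 85 mm) begins 54 mm behind the grasp point. The pads swing forward as they close: fully open they stand 13 mm farther back than shut.
Start: joints at [1.212, 0.469, -0.049, 1.532, 0.024, 1.141, -0.082], TCP at [0.219, -0.639, 0.231] pointing down, gripper open.
Joint ranges: [-2.59, 2.59], [-0.33, 1.99], [-1.39, 1.29], [0.1, 2.45], [-1.04, 4.18], [0.21, 1.99], [-2.66, 2.66]. Speed limits (rad/s): [2.57, 2.57, 3.14, 3.14, 3.14, 3.14, 3.14].

## Interface

Orientations are given as a 3x3 rotation matrix whose columns are the frame's x, y, z axes.
In Python, from plant import manip gives the robot as it stands.
- The arm moves only by the tool play_rows, never from a script. Its argument "targets" is one flat list of numbers, 7 for each row, row after row: the shift along the world's x, y, z in m, then the turn, a rotation vector about the world's x, y, z in rad, then the finger opening in m, from 0 to 0.0854. In form: [dx, dy, dz, rx, ry, rz, gripper, dx, dy, dz, rx, ry, rz, gripper, ...]. A call has 1 to 20 rows; each row is the pose to reach, as a shift and turn from the pose commanded when the call began; what a row does not reach only later rows make up. A row lasts 1/10 s, in which the tool goes at most 50 mm and 8.59 degrees, less where a joint would pass 70% of its speed; a pose out of reach is approached as far as the arm can. A call with a gripper value outside its range is refused whole. The fingers move at their own pace and stop on an object; "grip_force" is the grip in N (left out, the last holds). Time passes only in rows, so rows that repeat a pose let the fingers close. It gives the time, the measured TCP pose, the force, the opening and the grip force at its end, in the units of the state.
- manip.get_state(): the state, without advancing time (a new reading comes with each control period).
- manip.camera(name): name is "side" or "top" or "wrist"; returns the picture (384x512x3 uint8, red, green, blue); there is no depth.
- manip.camera_info(name): a dict with "fx", "fy", "cx", "cy" (pixels), "camera_from_world" (4x4, takes a point from world to camera coordinates). Camera axes: x right, y up, looking along -z (the intrinsics and any distortion apply to the point x, -y, -z); pixel columns grow to the right and rows downward; lengths in m; the calibration is good to about 2 mm. A picture is of the moment at which its call begins: read the wrist's pose just before it. camera_info takes no time and is no camera call; for the wrist camera it gives the pose at the moment of the call.
- manip.job_done(): hands the job in; it is judged then, once.
Trained networks look in the newest picture that a camera, given by its name, has taken for a name from the list of things; names that differ only in an ending like _2 or _b are one class to them, and where a whole thing is asked for, a point or a joint stands for the part that bears it (a point fixed in the world has none). Each returns a list of dicts, best first, with "conf" (0 to 1); they miss things now and then, are a little off and sometimes report something else, mostly with a low value. They report only what shows in the picture. A call takes as long as a camera call. They do not tell look-alikes from the thing itself.
- manip.cut_out(camera, name): "mask" (384x512 bool, what is visible of it) and "extent" ([centre column, centre row, width, height] in pixels, round what is visible of it).
- manip.landmark_of(camera, name): "point" ([column, row] in pixels: a listed point, or the origin of a listed thing).
The state is a dict: "t": time; "q": joint angles; "qd": joint speeds; "joint_efforts": joint torques, N m; "tool_pos": TCP position; "ee_rot": TCP orientation; "wrist_force": force on the tool from outside, world axes, zero at the start; "moment": the same for the moment, N m; "opening": finger opening in m; "grip_force": force on a finger pad.
Only numpy, scipy, OpenCV 4.12 (cv2) and the standard library are available. Lean on these libraries where they do the work, as an engineer would, in place of code of your own. Each camera call takes 0.05 s, during which the arm holds its last target. There are 200 camera calls.

## Task

Lock the lid of the palm-sugar box by flipping all four side clips fully down, flat against the box walls. The pot is in the way of one clip: slide it along the counter, without lifting or tipping it, so that it ends standing centred inside one of the two white rings, not on the line. Leave everything else where it stands.

Things in the scene. Friction and masses are not known exactly. Their poses are not given: they have to be found in the camera images.
- box: Fixed oblong snap-lock food box (milky translucent walls, flat white lid) holding palm-sugar cakes; it does not move. 120 mm along its x, 160 mm along its y; origin at the centre of its underside on the counter, z up. Lid 124 x 164 mm, its flat top 121 mm above the counter. One hinged clip at the middle of each side: far (+x), near (-x), left (+y), right (-y).
- clip_far (a joint): Clip on the box's far (+x) side: flat white flap 56 wide, 36 long, 4 thick (mm). Hinge line parallel to the side, 118 above the counter, 64 from the box's centre. Rad: 0 = hanging flat down the wall (locked), 1.57 = level outwards, 2.5 = folded up (stop). Stiff hinge (about 2 N at the free edge) stays where left, no spring; starts 1.75 to 2.4.
- clip_far_tip (a point): Middle of the free edge of the far clip's flap.
- clip_left (a joint): Clip on the box's left (+y) side: flat white flap 56 wide, 36 long, 4 thick (mm). Hinge line parallel to the side, 118 above the counter, 84 from the box's centre. Rad: 0 = hanging flat down the wall (locked), 1.57 = level outwards, 2.5 = folded up (stop). Stiff hinge (about 2 N at the free edge) stays where left, no spring; starts 1.75 to 2.4.
- clip_left_tip (a point): Middle of the free edge of the left clip's flap.
- clip_near (a joint): Clip on the box's near (-x) side: flat white flap 56 wide, 36 long, 4 thick (mm). Hinge line parallel to the side, 118 above the counter, 64 from the box's centre. Rad: 0 = hanging flat down the wall (locked), 1.57 = level outwards, 2.5 = folded up (stop). Stiff hinge (about 2 N at the free edge) stays where left, no spring; starts 1.75 to 2.4.
- clip_near_tip (a point): Middle of the free edge of the near clip's flap.
- clip_right (a joint): Clip on the box's right (-y) side: flat white flap 56 wide, 36 long, 4 thick (mm). Hinge line parallel to the side, 118 above the counter, 84 from the box's centre. Rad: 0 = hanging flat down the wall (locked), 1.57 = level outwards, 2.5 = folded up (stop). Stiff hinge (about 2 N at the free edge) stays where left, no spring; starts 1.75 to 2.4.
- clip_right_tip (a point): Middle of the free edge of the right clip's flap.
- pot_mid (a point): Loose round aluminium pot, lid fixed on, 0.5 to 1 kg, smooth foot that slides easily (friction about 0.2). Point on its axis, 53 mm above its foot. Diameter 100 mm, lid top 106 mm above the counter; at its centre an upright wooden knob, 26 mm in diameter, from 106 to 142 mm above the counter. It starts 12 to 20 mm from the box's left or right wall, in the way of that clip.
- ring_left_mid (a point): Centre of the white ring painted flat on the counter to the robot's left, inner radius 63 mm, outer 69 mm; at counter height. It starts empty.
- ring_right_mid (a point): Centre of the white ring painted flat on the counter to the robot's right, inner radius 63 mm, outer 69 mm; at counter height. It starts empty.
- bowl_mid (a point): Low white bowl, 100 mm across at the rim, 42 mm high, beside the box on the other side from the pot. Bystander, loose. Point on its axis, half-way up.
- bottle_mid (a point): Tall amber bottle with a white cap, 60 mm in diameter, 190 mm high, off a corner of the box. Bystander, loose. Point on its axis, half-way up.
- tin_mid (a point): Food tin, 64 mm in diameter, 100 mm high, off a corner of the box. Bystander, loose. Point on its axis, half-way up.
- sugar_a_mid (a point): Palm-sugar cake, 68 mm in diameter, 30 mm high, off a corner of the box. Bystander, loose. Point on its axis, half-way up.
- sugar_b_mid (a point): Palm-sugar cake, 68 mm in diameter, 30 mm high, off a corner of the box. Bystander, loose. Point on its axis, half-way up.
- jar_mid (a point): Glass jar, 60 mm in diameter, 85 mm high, near one of the rings. Bystander, loose. Point on its axis, half-way up.
- mug_mid (a point): Steel cup without handle, 60 mm in diameter, 80 mm high, near one of the rings. Bystander, loose. Point on its axis, half-way up.
There are look-alikes about, which are no part of the job. Leave any blue or yellow look-alike of the box alone.

How it is judged:
At the end, for the whole second after the job is handed in: All four clips within 0.15 rad of hanging straight down, and the pot upright on the counter with its axis within 15 mm of the centre of either ring (value of joint each of clip_far, clip_left, clip_near, clip_right below 0.15 rad and (horizontal distance between pot_mid and ring_left_mid below 0.015 m or horizontal distance between pot_mid and ring_right_mid below 0.015 m) and angle between pot_mid's own z axis and vertical below 0.05 rad and height (world z) of pot_mid below 0.058 m); the robot touches nothing.
It fails at once if the pot is lifted more than 10 mm (height (world z) of pot_mid above 0.063 m).
It fails at once if the pot is tipped by more than 0.2 rad (angle between pot_mid's own z axis and vertical above 0.2 rad).
It fails at once if a bystander (bowl, bottle, tin, sugar cake, jar or cup) is moved more than 25 mm (distance of any of bowl_mid, bottle_mid, tin_mid, sugar_a_mid, sugar_b_mid, jar_mid, mug_mid from where it was at the start of the episode above 0.025 m).
It fails at once if a bystander is tipped by more than 0.4 rad (angle between any of bowl_mid, bottle_mid, tin_mid, sugar_a_mid, sugar_b_mid, jar_mid, mug_mid's own z axis and vertical above 0.4 rad).
It also fails if it takes over 72 s, if anything falls off the work surface, if the arm or the gripper's body presses on something with over 40 N, if the wrist force passes 120 N, or if a joint passes its speed limit or range.

## Working session

There is one attempt and no reset: what is moved stays moved. The work goes in short steps, Python scripts to look and compute and a tool call to move; the robot and the scene stay as the last step left them, time stands still between calls to the robot, and variables do not carry over. Pictures are saved under pics/ and viewed, at most 10 in all, crops included, and the job is handed in when it is done.

Besides the shell and the picture viewer there is one more tool, called after "Call:" by a JSON object that holds its "name" and its "arguments". play_rows: Moves the arm, as the interface text tells. Its arguments: {"type":"object","properties":{"targets":{"type":"array"},"grip_force":{"type":"number"}},"required":["targets"]}

```bash
mkdir -p pics; cat > h.py <<'E'
import numpy as np, cv2
from plant import manip
def ray(ci,uv):
    M=np.array(ci["camera_from_world"]);R=M[:3,:3];t=M[:3,3]
    d=np.array([(uv[0]-ci["cx"])/ci["fx"],-(uv[1]-ci["cy"])/ci["fy"],-1.0])
    return -R.T@t, R.T@d
def at_z(ci,uv,z):
    o,d=ray(ci,uv); return o+d*(z-o[2])/d[2]
def proj(ci,p):
    M=np.array(ci["camera_from_world"]);c=M[:3,:3]@np.array(p)+M[:3,3]
    return np.array([ci["cx"]+ci["fx"]*c[0]/-c[2], ci["cy"]+ci["fy"]*-c[1]/-c[2]])
E
python3 - <<'E'
from h import *
for n in ("top","side"):
    im=manip.camera(n); cv2.imwrite(f"pics/{n}0.png",im[:,:,::-1])
    ci=manip.camera_info(n); print({k:(np.round(v,3).tolist()) for k,v in ci.items() if not isinstance(v,str)})
z=dict(box=0,pot_mid=.053,ring_left_mid=0,ring_right_mid=0,bowl_mid=.021,bottle_mid=.095,tin_mid=.05,sugar_a_mid=.015,jar_mid=.0425,mug_mid=.04,clip_far_tip=.13,clip_left_tip=.13,clip_near_tip=.13,clip_right_tip=.13)
ci=manip.camera_info("top")
for k,zz in z.items():
    for r in manip.landmark_of("top",k)[:4]:
        print(k,round(r["conf"],2),np.round(r["point"],1),np.round(at_z(ci,r["point"],zz),3))
s=manip.get_state();print(s["t"],s["tool_pos"],np.round(s["ee_rot"],2).tolist())
E
```

```text
{'fx': 487.021, 'fy': 487.021, 'cx': 259.782, 'cy': 194.598, 'camera_from_world': [[0.027, -1.0, -0.004, 0.016], [0.995, 0.027, 0.092, -0.512], [-0.092, -0.006, 0.996, -1.442], [0.0, 0.0, 0.0, 1.0]]}
{'fx': 491.222, 'fy': 491.222, 'cx': 255.351, 'cy': 191.329, 'camera_from_world': [[-0.927, -0.374, 0.018, 0.452], [0.261, -0.609, 0.749, -0.177], [-0.269, 0.699, 0.663, -1.696], [0.0, 0.0, 0.0, 1.0]]}
box 0.82 [112.3 276.4] [0.254 0.467 0.   ]
box 0.68 [259.2 174.3] [0.576 0.033 0.   ]
box 0.58 [206.1 265.5] [0.294 0.186 0.   ]
pot_mid 0.57 [307.5 179.5] [ 0.557 -0.11   0.053]
ring_left_mid 0.67 [302.9 176.7] [ 0.572 -0.101  0.   ]
bowl_mid 0.55 [209.9 162.7] [0.605 0.183 0.021]
bottle_mid 0.68 [208.6 202.2] [0.479 0.175 0.095]
tin_mid 0.57 [292.2 220.3] [ 0.436 -0.068  0.05 ]
sugar_a_mid 0.8 [224.4 133.8] [0.696 0.143 0.015]
jar_mid 0.67 [146.1 168.4] [0.579 0.371 0.042]
jar_mid 0.18 [387.3 161.5] [ 0.619 -0.348  0.042]
mug_mid 0.89 [390.1 159.5] [ 0.626 -0.357  0.04 ]
clip_far_tip 0.53 [265.7 131.7] [0.68  0.017 0.13 ]
clip_far_tip 0.49 [360.7 256. ] [ 0.339 -0.254  0.13 ]
clip_far_tip 0.48 [105.9 257.4] [0.316 0.449 0.13 ]
clip_far_tip 0.46 [213.6 248.1] [0.35  0.152 0.13 ]
clip_left_tip 0.64 [334.5 276.7] [ 0.281 -0.182  0.13 ]
clip_left_tip 0.61 [173.6 252.8] [0.334 0.262 0.13 ]
clip_left_tip 0.47 [220. 160.] [0.596 0.143 0.13 ]
clip_near_tip 0.63 [193.8 289.6] [0.235 0.203 0.13 ]
clip_near_tip 0.59 [367.5 297.2] [ 0.228 -0.273  0.13 ]
clip_near_tip 0.49 [253.7 201.4] [0.482 0.045 0.13 ]
clip_near_tip 0.45 [ 98.3 303.3] [0.191 0.462 0.13 ]
clip_right_tip 0.63 [209.8 165.2] [0.58  0.171 0.13 ]
clip_right_tip 0.61 [263.6 132.9] [0.677 0.023 0.13 ]
clip_right_tip 0.6 [301.3 173.7] [ 0.563 -0.086  0.13 ]
clip_right_tip 0.57 [133.8 281.2] [0.253 0.368 0.13 ]
0.8 [ 0.21865158 -0.63862469  0.23135132] [[0.95, 0.32, 0.0], [0.32, -0.95, -0.0], [0.0, 0.0, -1.0]]
```

View pics/top0.png

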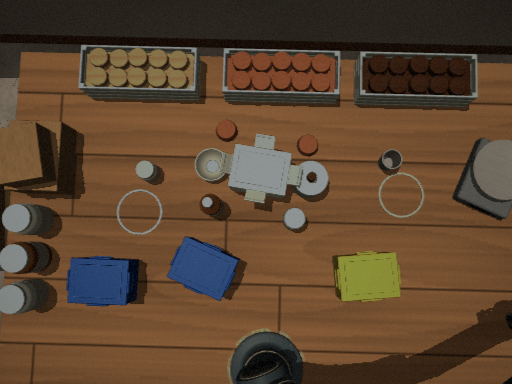

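View pics/side0.png

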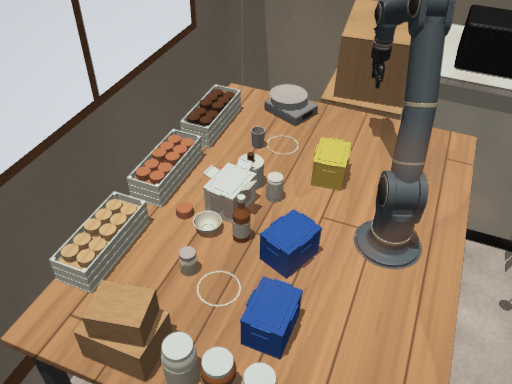

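The top image shows these candidates:
- White box at (261,170), the target. It has a milky body, a white lid and four pale flaps at about (265,142), (234,162), (256,197) and (296,173).
- Blue look-alikes at (102,281) and (204,268), and a yellow one at (368,277).
- Pot at (312,179), with the right ring at (401,195) and the mug at (391,160).

I'll check the choice in a close crop and measure it.

```bash
python3 - <<'E'
from h import *
im=cv2.imread("pics/top0.png"); ci=manip.camera_info("top")
c=im[105:245,180:440]; cv2.imwrite("pics/crop.png",cv2.resize(c,None,fx=3,fy=3,interpolation=cv2.INTER_CUBIC))
# ring fit
hsv=cv2.cvtColor(im,cv2.COLOR_BGR2HSV)
w=(hsv[...,1]<95)&(hsv[...,2]>120)
for c0 in((401,195),(139,212)):
    yy,xx=np.nonzero(w); d=np.hypot(xx-c0[0],yy-c0[1]); m=(d>18)&(d<27)
    P=np.array([at_z(ci,(x,y),0)[:2] for x,y in zip(xx[m],yy[m])])
    A=np.c_[2*P,np.ones(len(P))]; s=np.linalg.lstsq(A,(P**2).sum(1),rcond=None)[0]
    print("ring",len(P),s[:2].round(4),np.sqrt(s[2]+s[0]**2+s[1]**2).round(4))
for n in("pot_mid","box"):
    for r in manip.cut_out("top",n)[:4]: print(n,round(r["conf"],2),np.round(r["extent"],1))
E
```

```text
ring 250 [ 0.5254 -0.4009] 0.0662
ring 267 [0.4525 0.3967] 0.0664
pot_mid 0.98 [310.4 182.2  37.2  35.7]
pot_mid 0.37 [295.7 174.3  13.   15.4]
pot_mid 0.34 [254.2 196.1  18.3  11.8]
box 0.94 [204.8 267.1  67.9  60. ]
box 0.9 [261.  167.6  81.   67.4]
box 0.89 [366.6 278.6  68.5  52.5]
box 0.72 [103.2 283.4  69.7  53.5]
```

View pics/crop.png

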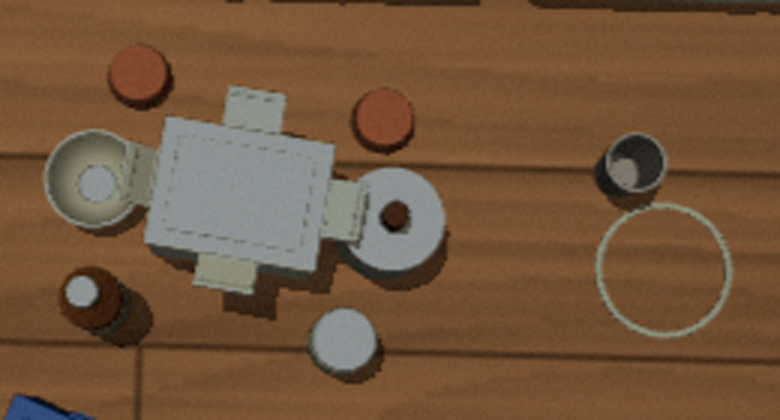

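The crop confirms the milky-white box. Its lid corners in crop pixels are (168,118), (334,144), (313,272) and (147,242), and the knob is at (396,215). The pot is on the right side and the bowl on the left.

```bash
python3 - <<'E'
from h import *
ci=manip.camera_info("top")
f=lambda x,y:(180+(x-1)/3,105+(y-1)/3)
C=np.array([at_z(ci,f(*p),.121)[:2] for p in((168,118),(334,144),(313,272),(147,242))])
print(C.round(4).tolist(),C.mean(0).round(4),[np.linalg.norm(C[i]-C[(i+1)%4]).round(4) for i in range(4)])
print("xaxis",np.degrees([np.arctan2(*(C[0]-C[3])[::-1]),np.arctan2(*(C[1]-C[2])[::-1]),np.arctan2(*(C[0]-C[1])[::-1])-np.pi/2,np.arctan2(*(C[3]-C[2])[::-1])-np.pi/2]).round(1))
for n,p,z in(("knob",(396,215),.142),("potlid",(396,219),.106),("tin",(345,341),.1),("mug",(635,162),.08),("bottle",(81,291),.19),("bowl",(93,179),.042),("sugA",(139,74),.03),("sugB",(384,119),.03)): print(n,at_z(ci,f(*p),z)[:2].round(4))
s=manip.get_state();R=np.array(s["ee_rot"]);M=np.array(manip.camera_info("wrist")["camera_from_world"])
print("cam in tool",(R.T@(-M[:3,:3].T@M[:3,3]-s["tool_pos"])).round(3),(R.T@M[:3,:3].T).round(2).tolist(),manip.camera_info("wrist")["fx"])
E
```

```text
[[0.6444, 0.1012], [0.6237, -0.0561], [0.502, -0.039], [0.5261, 0.1172]] [0.5741 0.0308] [np.float64(0.1587), np.float64(0.1229), np.float64(0.158), np.float64(0.1194)]
xaxis [-7.7 -8.  -7.5 -8.8]
knob [ 0.555  -0.1136]
potlid [ 0.556  -0.1173]
tin [ 0.4393 -0.0717]
mug [ 0.6213 -0.3504]
bottle [0.4732 0.1694]
bowl [0.5964 0.1787]
sugA [0.7066 0.1374]
sugB [ 0.6671 -0.111 ]
cam in tool [ 0.066  0.    -0.143] [[-0.0, 0.97, 0.26], [1.0, 0.0, 0.0], [0.0, 0.26, -0.97]] 332.21390260809403
```

Call:
{"name": "play_rows", "arguments": {"targets": [0.05,0.05,0.1,0,0,0.1,0.06,0.35,0.58,0.13,0,0,1.107,0.06,0.35,0.58,0.13,0,0,1.107,0.06,0.35,0.58,0.13,0,0,1.107,0.06,0.35,0.58,0.13,0,0,1.107,0.06,0.35,0.58,0.13,0,0,1.107,0.06,0.35,0.58,0.13,0,0,1.107,0.06,0.35,0.58,0.13,0,0,1.107,0.06,0.35,0.58,0.13,0,0,1.107,0.06,0.35,0.58,0.13,0,0,1.107,0.06,0.35,0.58,0.13,0,0,1.107,0.06,0.35,0.58,0.13,0,0,1.107,0.06,0.35,0.58,0.13,0,0,1.107,0.06,0.35,0.58,0.13,0,0,1.107,0.06,0.35,0.58,0.13,0,0,1.107,0.06,0.35,0.58,0.13,0,0,1.107,0.06,0.35,0.58,0.13,0,0,1.107,0.06,0.35,0.58,0.13,0,0,1.107,0.06,0.35,0.58,0.13,0,0,1.107,0.06,0.35,0.58,0.13,0,0,1.107,0.06]}}

```text
t: 2.9
tool_pos: [0.5683, -0.0598, 0.3613]
ee_rot: [[0.136, 0.991, -0.0], [0.991, -0.136, -0.0], [-0.0, -0.0, -1.0]]
wrist_force: [0.6, 0.2, 0.0]
opening: 0.06
grip_force: 0.0
```

```bash
python3 - <<'E'
from h import *
ci=manip.camera_info("wrist"); s=manip.get_state()
im=manip.camera("wrist")[:,:,::-1].copy(); cv2.imwrite("pics/w0.png",im)
print(s["t"],s["tool_pos"].round(4),np.round(s["ee_rot"],3).tolist(),np.round(s["q"],2),np.abs(s["qd"]).max(),s["wrist_force"])
c0=np.array([.5741,.0308]);a=np.radians(-8);u=np.array([np.cos(a),np.sin(a)]);v=np.array([-u[1],u[0]])
for sx,sy in((1,1),(1,-1),(-1,-1),(-1,1)):
    print(proj(ci,[*(c0+sx*.062*u+sy*.082*v),.121]).round(1))
print("knob",proj(ci,[.555,-.1136,.142]).round(1))
v=cv2.resize(im,(768,576),interpolation=cv2.INTER_CUBIC); cv2.imwrite("pics/w0b.png",v)
E
```

```text
2.9 [ 0.5683 -0.0598  0.3613] [[0.136, 0.991, -0.0], [0.991, -0.136, -0.0], [-0.0, -0.0, -1.0]] [ 0.5   0.27 -0.6   1.57  0.15  1.35 -0.24] 0.007017302148760913 [0.61961551 0.16658682 0.04103461]
[311.5  -3.6]
[305.  155.2]
[197.8 154.8]
[190.9  -4. ]
knob [252.2 213. ]
```

View pics/w0b.png

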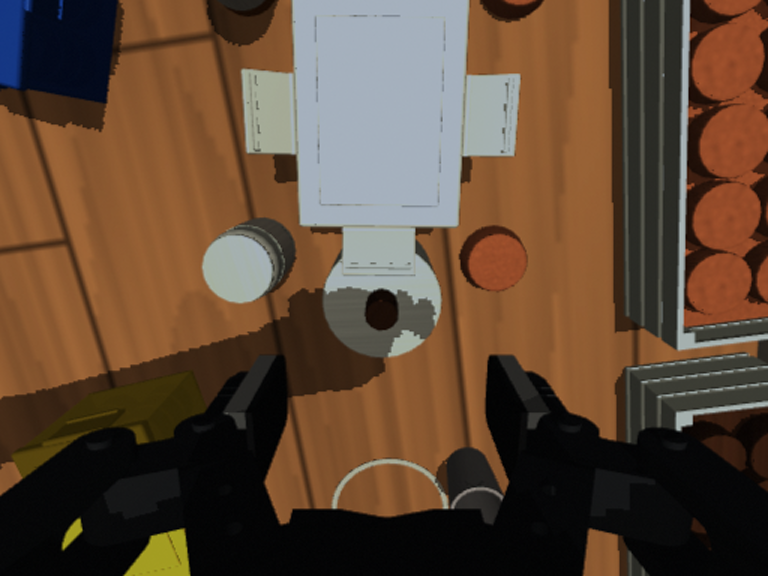

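The wrist view shows the lid's right corners at (301,226) and (459,227) in the 1.5x picture, the knob at (381,309) and the ring at about (390,505). These sit a few pixels above the prediction, so I'll cross-check with the ring and the side view.

```bash
python3 - <<'E'
from h import *
from scipy.optimize import least_squares
ci=manip.camera_info("wrist"); ct=manip.camera_info("top"); cs=manip.camera_info("side")
# ring in wrist
im=cv2.imread("pics/w0.png"); hsv=cv2.cvtColor(im,cv2.COLOR_BGR2HSV)
w=(hsv[...,1]<110)&(hsv[...,2]>110); yy,xx=np.nonzero(w)
P=np.array([at_z(ci,(x,y),0)[:2] for x,y in zip(xx,yy)]); d=np.hypot(*(P-[.5254,-.4009]).T); m=(d>.05)&(d<.08)
def res(c): return np.hypot(*(P[m]-c[:2]).T)-.066
r=least_squares(res,[.5254,-.4009],loss="soft_l1",f_scale=.003); print("wrist ring",r.x.round(4),m.sum())
for n,p,z in(("lidNR",(200.5,150.5),.121),("lidFR",(305.8,151.2),.121),("knob",(254,206),.142),("potlid rim lowest",(381/1.5,357/1.5),.106)): print(n,at_z(ci,p,z)[:2].round(4))
s=cv2.imread("pics/side0.png")
for n,p,z in(("knob",[.555,-.1136,.142],0),): print("side knob pred top",proj(cs,p),"wrist-based",proj(cs,[*at_z(ci,(254,206),.142)[:2],.142]))
cv2.imwrite("pics/s_crop.png",cv2.resize(s[135:245,175:315],None,fx=5,fy=5,interpolation=cv2.INTER_CUBIC))
c0=np.array([.5741,.0308]);a=np.radians(-8);u=np.array([np.cos(a),np.sin(a)]);v=np.array([-u[1],u[0]])
for sx,sy in((1,1),(1,-1),(-1,-1),(-1,1)): print((proj(cs,[*(c0+sx*.062*u+sy*.082*v),.121])-[175,135])*5)
print((proj(cs,[.555,-.1136,.142])-[175,135])*5)
E
```

```text
wrist ring [ 0.5262 -0.3966] 394
lidNR [ 0.5053 -0.037 ]
lidFR [ 0.6256 -0.0542]
knob [ 0.5583 -0.1052]
potlid rim lowest [ 0.5505 -0.1589]
side knob pred top [250.72779551 152.98375259] wrist-based [249.04005397 154.01738381]
[138.65119639 254.58147074]
[264.37989968 130.99905659]
[409.07664675 185.86344794]
[289.24706318 316.29969222]
[378.63897756  89.91876295]
```

View pics/s_crop.png

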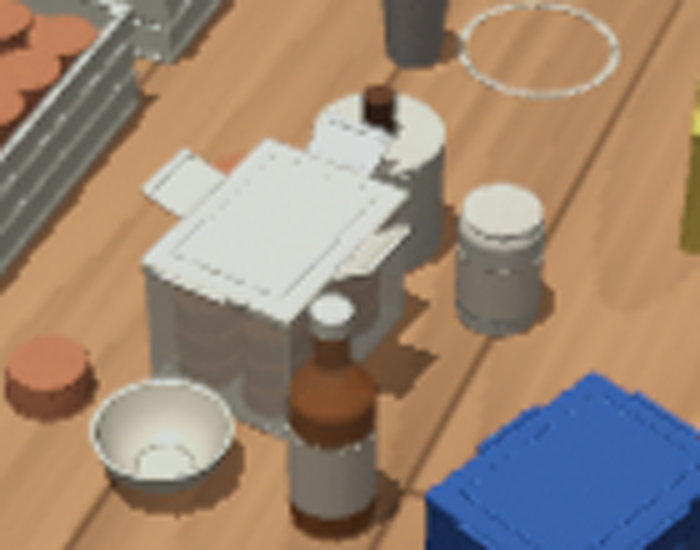

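The side crop shows lid corners at (143,264), (268,139), (410,190) and (290,322), about 1.5 px from the prediction. I'll use an averaged box centre of (0.5755,0.033), yaw -8°, and knob at (0.557,-0.109). Next is the knob grasp.

Call:
{"name": "play_rows", "arguments": {"targets": [-0.012,-0.05,0,0,0,0,0.06,-0.012,-0.05,-0.1,0,0,0,0.06,-0.012,-0.05,-0.18,0,0,0,0.06,-0.012,-0.05,-0.22,0,0,0,0.06,-0.012,-0.05,-0.235,0,0,0,0.06,-0.012,-0.05,-0.246,0,0,0,0.06,-0.012,-0.05,-0.246,0,0,0,0.06,-0.012,-0.05,-0.246,0,0,0,0.06,-0.012,-0.05,-0.246,0,0,0,0.045,-0.012,-0.05,-0.246,0,0,0,0.035,-0.012,-0.05,-0.246,0,0,0,0.03,-0.012,-0.05,-0.246,0,0,0,0.026,-0.012,-0.05,-0.246,0,0,0,0.022,-0.012,-0.05,-0.246,0,0,0,0.02,-0.012,-0.05,-0.246,0,0,0,0.02,-0.012,-0.05,-0.246,0,0,0,0.02], "grip_force": 20}}

```text
t: 4.55
tool_pos: [0.5578, -0.1088, 0.1168]
ee_rot: [[0.134, 0.991, 0.003], [0.991, -0.134, -0.001], [-0.0, 0.003, -1.0]]
wrist_force: [-0.9, -0.2, 7.4]
opening: 0.025
grip_force: 19.7
```

```bash
python3 - <<'E'
from h import *
ci=manip.camera_info("top"); im=manip.camera("top")[:,:,::-1]; cv2.imwrite("pics/t1.png",im)
for n in ("pot_mid",):
    for r in manip.cut_out("top",n)[:2]: print(n,round(r["conf"],2),np.round(r["extent"],1))
E
```

```text
pot_mid 0.67 [300.4 187.9  14.5  21. ]
pot_mid 0.6 [226.4 131.4  24.1  20. ]
```

Call:
{"name": "play_rows", "arguments": {"targets": [-0.003,-0.01,0,0,0,0,0.02,-0.008,-0.025,0,0,0,0,0.02,-0.014,-0.045,0,0,0,0,0.02,-0.02,-0.065,0,0,0,0,0.02,-0.026,-0.085,0,0,0,0,0.02,-0.032,-0.105,0,0,0,0,0.02,-0.038,-0.125,0,0,0,0,0.02,-0.043,-0.145,0,0,0,0,0.02,-0.045,-0.165,0,0,0,0,0.02,-0.045,-0.185,0,0,0,0,0.02,-0.045,-0.205,0,0,0,0,0.02,-0.043,-0.225,0,0,0,0,0.02,-0.041,-0.245,0,0,0,0,0.02,-0.037,-0.265,0,0,0,0,0.02,-0.034,-0.28,0,0,0,0,0.02,-0.031,-0.287,0,0,0,0,0.02,-0.031,-0.29,0,0,0,0,0.02,-0.031,-0.29,0,0,0,0,0.02]}}

```text
t: 6.45
tool_pos: [0.5265, -0.3987, 0.1169]
ee_rot: [[0.134, 0.991, 0.002], [0.991, -0.134, -0.0], [0.0, 0.002, -1.0]]
wrist_force: [0.2, 2.0, 7.3]
opening: 0.0252
grip_force: 20.1
```

```bash
python3 - <<'E'
from h import *
im=manip.camera("top")[:,:,::-1]; cv2.imwrite("pics/t2.png",im)
s=manip.camera("side")[:,:,::-1]; cv2.imwrite("pics/s2.png",s)
a=cv2.resize(im[130:240,350:450],None,fx=4,fy=4); b=cv2.resize(s[110:220,220:320],None,fx=4,fy=4)
cv2.imwrite("pics/c2.png",np.hstack([a,b])[:,:800])
E
```

```text
(no output)
```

View pics/c2.png

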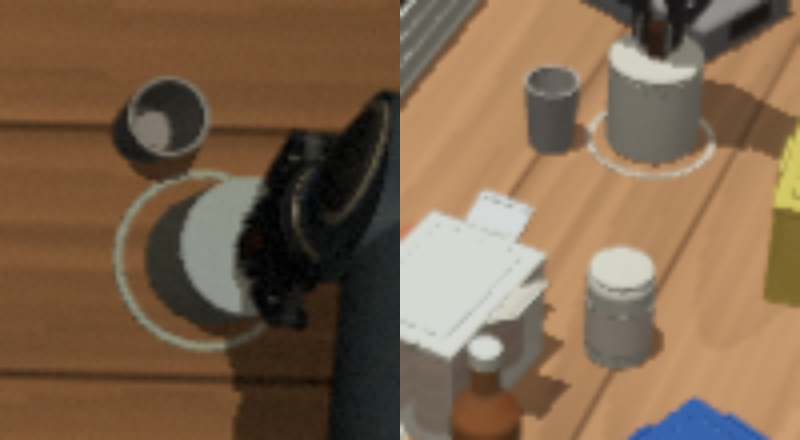

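The pot stands upright inside the ring, with the top-view lid at about (240,245) in the crop. I'll release it, move back toward the box and measure it.

Call:
{"name": "play_rows", "arguments": {"targets": [0,0,0,0,0,0,0.03,0,0,0,0,0,0,0.04,0,0,0,0,0,0,0.055,0,0,0,0,0,0,0.06,0,0,0.02,0,0,0,0.06,0,0,0.06,0,0,0,0.06,0,0,0.11,0,0,0,0.03,0,0.03,0.15,0,0,0,0,0.01,0.1,0.18,0,0,0,0,0.01,0.2,0.18,0,0,0,0,0.01,0.28,0.18,0,0,0,0,0.01,0.28,0.18,0,0,0,0,0.01,0.28,0.18,0,0,0,0,0.01,0.28,0.18,0,0,0,0]}}

```text
t: 7.95
tool_pos: [0.5358, -0.1101, 0.2965]
ee_rot: [[0.122, 0.993, 0.002], [0.993, -0.122, 0.002], [0.003, 0.001, -1.0]]
wrist_force: [0.6, -0.2, 0.3]
opening: 0.0001
grip_force: 0.0
```

```bash
cat > pot.py <<'E'
from h import *
from scipy.optimize import least_squares
ci=manip.camera_info("top"); im=np.ascontiguousarray(manip.camera("top")[:,:,::-1]); cv2.imwrite("pics/t3.png",im)
ring=np.array([.5254,-.4009])
for r in manip.cut_out("top","pot_mid")[:3]: print(round(r["conf"],2),np.round(r["extent"],1))
for c in ((-0.4009),):
    print("pred lid extent centre if centred",proj(ci,[*ring,.106]).round(1),"knob",proj(ci,[*ring,.142]).round(1))
g=im[:,:,:].astype(int); hsv=cv2.cvtColor(im,cv2.COLOR_BGR2HSV)
w=((hsv[...,1]<60)&(hsv[...,2]>110)).astype(np.uint8)
n,l,st,ce=cv2.connectedComponentsWithStats(w)
for i in range(1,n):
    if abs(ce[i]-[401,190]).max()<20 and st[i,4]>150:
        k=cv2.convexHull(np.argwhere(l==i)[:,::-1].astype(np.int32)); (cx,cy),rad=cv2.minEnclosingCircle(k)
        print("lid comp",ce[i].round(1),st[i],(cx,cy,rad),"world",at_z(ci,(cx,cy),.106)[:2].round(4))
roi=np.zeros(w.shape,bool); roi[170:200,385:425]=1
d=roi&(im.sum(2)<170)&(hsv[...,2]<90); ys,xs=np.nonzero(d); print("knob px",len(xs),np.median(xs),np.median(ys),at_z(ci,(xs.mean(),ys.mean()),.13)[:2].round(4))
E
python3 pot.py; python3 - <<'E'
import cv2
im=cv2.imread("pics/t3.png");cv2.imwrite("pics/t3c.png",cv2.resize(im[110:240,240:440],None,fx=4,fy=4,interpolation=cv2.INTER_CUBIC))
E
```

```text
0.66 [263.8 141.9  24.3  16.5]
0.58 [407.9 193.9  43.7  37.9]
pred lid extent centre if centred [411.5 191. ] knob [415.5 189.7]
lid comp [411.6 190.8] [395 173  35  36 855] (409.78814697265625, 188.7881317138672, 20.913686752319336) world [ 0.5317 -0.3961]
knob px 276 393.0 190.0 [ 0.5324 -0.3578]
```

View pics/t3c.png

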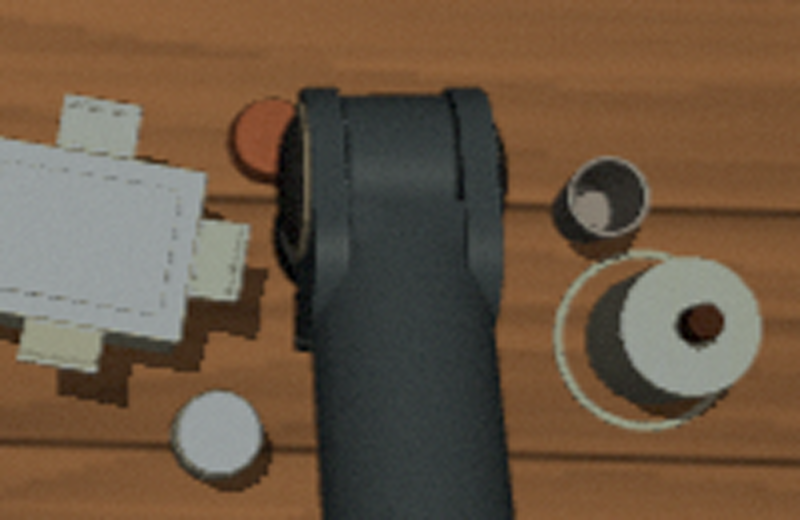

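The lid centroid is (411.6,190.8) against (411.5,191.0) predicted for a perfectly centred pot, so the pot is done. Next are the clips, after reading the settled pose.

```bash
python3 - <<'E'
from h import *
s=manip.get_state(); print(s["t"],s["tool_pos"].round(4),np.round(s["ee_rot"],3).tolist(),np.abs(s["qd"]).max())
c=np.array([.5755,.033]);a=np.radians(-8);u=np.array([np.cos(a),np.sin(a)]);v=np.array([-u[1],u[0]])
for n,d,h in(("right",-v,.084),("far",u,.064),("left",v,.084),("near",-u,.064)):
    print(n,[(r,(c+d*(h+r/1000)).round(4).tolist()) for r in(40,25,18,13,8)])
E
```

```text
8.05 [ 0.5357 -0.1167  0.2957] [[0.129, 0.992, 0.0], [0.992, -0.129, -0.0], [-0.0, 0.001, -1.0]] 0.05996098674198229
right [(40, [0.5582, -0.0898]), (25, [0.5603, -0.0749]), (18, [0.5613, -0.068]), (13, [0.562, -0.0631]), (8, [0.5627, -0.0581])]
far [(40, [0.6785, 0.0185]), (25, [0.6636, 0.0206]), (18, [0.6567, 0.0216]), (13, [0.6518, 0.0223]), (8, [0.6468, 0.023])]
left [(40, [0.5928, 0.1558]), (25, [0.5907, 0.1409]), (18, [0.5897, 0.134]), (13, [0.589, 0.1291]), (8, [0.5883, 0.1241])]
near [(40, [0.4725, 0.0475]), (25, [0.4874, 0.0454]), (18, [0.4943, 0.0444]), (13, [0.4992, 0.0437]), (8, [0.5042, 0.043])]
```

Call:
{"name": "play_rows", "arguments": {"targets": [0.024,0.044,-0.03,0,0,0,0,0.024,0.044,-0.08,0,0,0,0,0.024,0.044,-0.12,0,0,0,0,0.024,0.044,-0.14,0,0,0,0,0.024,0.044,-0.15,0,0,0,0,0.024,0.044,-0.16,0,0,0,0,0.024,0.044,-0.17,0,0,0,0,0.024,0.044,-0.18,0,0,0,0,0.024,0.044,-0.19,0,0,0,0,0.024,0.044,-0.2,0,0,0,0,0.024,0.044,-0.203,0,0,0,0,0.025,0.048,-0.203,0,0,0,0,0.025,0.052,-0.203,0,0,0,0,0.026,0.056,-0.203,0,0,0,0,0.026,0.058,-0.203,0,0,0,0,0.026,0.058,-0.203,0,0,0,0]}}

```text
t: 9.65
tool_pos: [0.5613, -0.0613, 0.0922]
ee_rot: [[0.134, 0.991, -0.001], [0.991, -0.134, -0.001], [-0.001, -0.0, -1.0]]
wrist_force: [-0.5, -4.4, -2.6]
opening: -0.0001
grip_force: 2.0
```

Call:
{"name": "play_rows", "arguments": {"targets": [0.0005,0.002,0,0,0,0,0,0.0005,0.004,0,0,0,0,0,0.0005,0.004,0,0,0,0,0]}}

```text
t: 9.95
tool_pos: [0.5613, -0.0612, 0.0922]
ee_rot: [[0.137, 0.991, -0.002], [0.991, -0.137, -0.006], [-0.006, -0.001, -1.0]]
wrist_force: [-1.2, -10.9, 0.7]
opening: 0.0004
grip_force: 5.5
```

The finger stopped hard against the wall at 11 N with the tip at -0.061, so the right clip is flat. Now I'll back off and go to the far clip, turning the tool 90°.

Call:
{"name": "play_rows", "arguments": {"targets": [-0.002,-0.02,0,0,0,0,0,-0.004,-0.035,0,0,0,0,0,-0.004,-0.035,0.05,0,0,0,0,-0.004,-0.035,0.1,0,0,0,0,-0.004,-0.035,0.15,0,0,0,0,0.03,0,0.16,0,0,-0.2,0,0.06,0.04,0.16,0,0,-0.4,0,0.101,0.078,0.16,0,0,-0.6,0,0.101,0.078,0.16,0,0,-0.8,0,0.101,0.078,0.16,0,0,-1,0,0.101,0.078,0.16,0,0,-1.2,0,0.101,0.078,0.16,0,0,-1.4,0,0.101,0.078,0.16,0,0,-1.571,0,0.101,0.078,0.16,0,0,-1.571,0,0.101,0.078,0.16,0,0,-1.571,0,0.101,0.078,0.16,0,0,-1.571,0,0.101,0.078,0.16,0,0,-1.571,0,0.101,0.078,0.16,0,0,-1.571,0]}}

```text
t: 11.75
tool_pos: [0.6632, 0.0221, 0.2525]
ee_rot: [[0.991, -0.131, 0.0], [-0.131, -0.991, 0.001], [0.0, -0.001, -1.0]]
wrist_force: [0.1, -0.2, 0.1]
opening: -0.0004
grip_force: 0.0
```

Call:
{"name": "play_rows", "arguments": {"targets": [0,0,-0.04,0,0,0,0,0,0,-0.08,0,0,0,0,0,0,-0.097,0,0,0,0,0,0,-0.107,0,0,0,0,0,0,-0.117,0,0,0,0,0,0,-0.127,0,0,0,0,0,0,-0.137,0,0,0,0,0,0,-0.147,0,0,0,0,0,0,-0.157,0,0,0,0,0,0,-0.16,0,0,0,0,-0.004,0.001,-0.16,0,0,0,0,-0.008,0.001,-0.16,0,0,0,0,-0.012,0.002,-0.16,0,0,0,0,-0.014,0.002,-0.16,0,0,0,0,-0.016,0.002,-0.16,0,0,0,0,-0.016,0.002,-0.16,0,0,0,0]}}

```text
t: 13.35
tool_pos: [0.6522, 0.0226, 0.0932]
ee_rot: [[0.991, -0.134, 0.013], [-0.134, -0.991, 0.0], [0.012, -0.002, -1.0]]
wrist_force: [13.5, -1.0, -8.7]
opening: -0.0001
grip_force: 7.2
```

Call:
{"name": "play_rows", "arguments": {"targets": [0.02,-0.003,0,0,0,0,0,0.035,-0.005,0,0,0,0,0,0.035,-0.005,0.05,0,0,0,0,0.035,-0.005,0.1,0,0,0,0,0.03,0.02,0.15,0,0,0.15,0,0,0.05,0.16,0,0,0.3,0,-0.03,0.08,0.16,0,0,0.45,0,-0.057,0.12,0.16,0,0,0.6,0,-0.057,0.12,0.16,0,0,0.75,0,-0.057,0.12,0.16,0,0,0.9,0,-0.057,0.12,0.16,0,0,1.05,0,-0.057,0.12,0.16,0,0,1.2,0,-0.057,0.12,0.16,0,0,1.35,0,-0.057,0.12,0.16,0,0,1.5,0,-0.057,0.12,0.16,0,0,1.571,0,-0.057,0.12,0.16,0,0,1.571,0,-0.057,0.12,0.16,0,0,1.571,0]}}

```text
t: 15.05
tool_pos: [0.5894, 0.1432, 0.2522]
ee_rot: [[0.135, 0.991, -0.001], [0.991, -0.135, -0.001], [-0.001, -0.001, -1.0]]
wrist_force: [-0.3, -0.0, 0.4]
opening: -0.0001
grip_force: 0.0
```

Call:
{"name": "play_rows", "arguments": {"targets": [0,0,-0.04,0,0,0,0,0,0,-0.08,0,0,0,0,0,0,-0.097,0,0,0,0,0,0,-0.107,0,0,0,0,0,0,-0.117,0,0,0,0,0,0,-0.127,0,0,0,0,0,0,-0.137,0,0,0,0,0,0,-0.147,0,0,0,0,0,0,-0.157,0,0,0,0,0,0,-0.16,0,0,0,0,0,-0.004,-0.16,0,0,0,0,-0.001,-0.008,-0.16,0,0,0,0,-0.001,-0.012,-0.16,0,0,0,0,-0.001,-0.015,-0.16,0,0,0,0,-0.001,-0.017,-0.16,0,0,0,0,-0.001,-0.017,-0.16,0,0,0,0]}}

```text
t: 16.65
tool_pos: [0.5887, 0.1308, 0.0924]
ee_rot: [[0.131, 0.991, 0.001], [0.991, -0.131, 0.007], [0.007, 0.0, -1.0]]
wrist_force: [0.3, 10.8, -5.4]
opening: -0.0002
grip_force: 5.2
```

Call:
{"name": "play_rows", "arguments": {"targets": [0.002,0.02,0,0,0,0,0,0.003,0.03,0,0,0,0,0,0.003,0.03,0.05,0,0,0,0,0.003,0.03,0.1,0,0,0,0,0,0,0.15,0,0,-0.15,0,-0.01,-0.04,0.16,0,0,-0.3,0,-0.04,-0.08,0.16,0,0,-0.45,0,-0.08,-0.08,0.16,0,0,-0.6,0,-0.101,-0.08,0.16,0,0,-0.75,0,-0.101,-0.08,0.16,0,0,-0.9,0,-0.101,-0.08,0.16,0,0,-1.05,0,-0.101,-0.08,0.16,0,0,-1.2,0,-0.101,-0.08,0.16,0,0,-1.35,0,-0.101,-0.08,0.16,0,0,-1.5,0,-0.101,-0.08,0.16,0,0,-1.571,0,-0.101,-0.08,0.16,0,0,-1.571,0,-0.101,-0.08,0.16,0,0,-1.571,0]}}

```text
t: 18.35
tool_pos: [0.488, 0.0458, 0.2524]
ee_rot: [[0.991, -0.133, -0.0], [-0.133, -0.991, -0.001], [-0.0, 0.001, -1.0]]
wrist_force: [-0.0, -0.7, -0.1]
opening: -0.0002
grip_force: 0.0
```

Call:
{"name": "play_rows", "arguments": {"targets": [0,0,-0.04,0,0,0,0,0,0,-0.08,0,0,0,0,0,0,-0.097,0,0,0,0,0,0,-0.107,0,0,0,0,0,0,-0.117,0,0,0,0,0,0,-0.127,0,0,0,0,0,0,-0.137,0,0,0,0,0,0,-0.147,0,0,0,0,0,0,-0.157,0,0,0,0,0,0,-0.16,0,0,0,0,0.004,-0.001,-0.16,0,0,0,0,0.008,-0.001,-0.16,0,0,0,0,0.012,-0.002,-0.16,0,0,0,0,0.014,-0.002,-0.16,0,0,0,0,0.016,-0.002,-0.16,0,0,0,0,0.016,-0.002,-0.16,0,0,0,0]}}

```text
t: 19.95
tool_pos: [0.4997, 0.0444, 0.0919]
ee_rot: [[0.991, -0.134, -0.01], [-0.134, -0.991, -0.002], [-0.01, 0.003, -1.0]]
wrist_force: [-12.5, 1.2, 7.3]
opening: -0.0006
grip_force: 6.5
```

All four clips met a hard stop at about 13 mm, symmetric about the box. I'll withdraw and verify.

Call:
{"name": "play_rows", "arguments": {"targets": [-0.02,0.003,0,0,0,0,0,-0.03,0.004,0,0,0,0,0,-0.03,0.004,0.05,0,0,0,0,-0.03,0.004,0.1,0,0,0,0,-0.03,0.004,0.15,0,0,0,0,-0.03,0.004,0.2,0,0,0,0,-0.05,-0.05,0.22,0,0,0,0,-0.06,-0.1,0.22,0,0,0,0,-0.06,-0.15,0.22,0,0,0,0,-0.06,-0.2,0.22,0,0,0,0,-0.06,-0.25,0.22,0,0,0,0,-0.06,-0.25,0.22,0,0,0,0,-0.06,-0.25,0.22,0,0,0,0]}}

```text
t: 21.25
tool_pos: [0.4442, -0.2082, 0.3126]
ee_rot: [[0.99, -0.139, 0.001], [-0.139, -0.99, -0.001], [0.001, 0.001, -1.0]]
wrist_force: [0.5, 0.8, -0.3]
opening: -0.0003
grip_force: 0.0
```

```bash
python3 - <<'E'
from h import *
t=manip.camera("top")[:,:,::-1]; s=manip.camera("side")[:,:,::-1]; cv2.imwrite("pics/t4.png",t)
a=cv2.resize(t[110:230,190:430],(800,400),interpolation=cv2.INTER_CUBIC)[:,:400+0]
a=cv2.resize(t[110:240,190:320],(400,400),interpolation=cv2.INTER_CUBIC); b=cv2.resize(s[120:250,175:305],(400,400),interpolation=cv2.INTER_CUBIC)
cv2.imwrite("pics/c4.png",np.hstack([a,b]))
E
python3 pot.py | grep lid
```

```text
pred lid extent centre if centred [411.5 191. ] knob [415.5 189.7]
lid comp [415.3 184. ] [395 173  35  32 427] (410.2627258300781, 188.26271057128906, 20.889707565307617) world [ 0.5332 -0.3974]
```

View pics/c4.png

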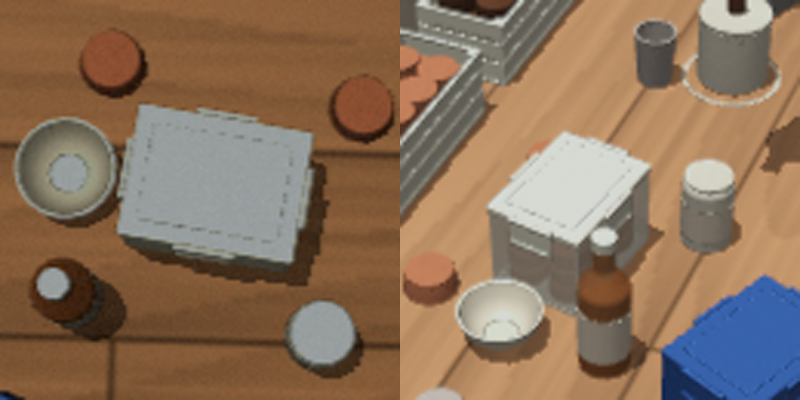

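All four flaps hang flat, showing only thin rims at the lid edges. The pot stands in the ring, with its lid bounding box still starting at (395,173), and the bystanders are in place.

```bash
python3 -c "
from plant import manip
print(manip.job_done())"
```

```text
the job is handed in; nothing more can be done
None
```

The job is handed in: all four clips are pressed flat against the box walls, and the pot stands upright, centred in the right ring to within camera accuracy. The bystanders look undisturbed; the robot's clock read about 21 s, and no verdict came back.

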